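Dose the dish, then draw the brush from its rest and hold it level over it

ROBOT

A 6-joint arm with a two-finger parallel gripper is mounted at the origin on the work surface; the furniture and walls round the work are solid. World frame = base frame: x ahead of the robot, y to its left, z up, the work surface at z = 0. Lengths are in m, angles in rad, forces in N, time in s.
With the tool pointing down it reaches from about 0.4 to 0.825 m from the base axis. Payload 7 kg.
Tool frame: the origin (TCP) lies midway between the tips of the shut fingers; the grasp point (between the pads) lies 19 mm behind it; z points along the fingers, y is the line along which they close (so a half turn about z gives the same grasp; the last joint's range is limited). The gripper opens to 88 mm and grips with 3 to 60 N. Pads are 19 mm wide; open, the fingers measure 130 mm over their backs; the gripper's body (78 mm by 193 mm) begins 47 mm behind the grasp point.
Start: joints at [-0.914, 0.359, 0.012, 0, -1.224, -0.288], TCP at [0.243, -0.63, 0.227] pointing down, gripper open.
Joint ranges: [-3.07, 3.07], [-1.43, 2.12], [-1.02, 1.25], [-3.03, 1.67], [-3.05, -0], [-3.03, 3.03]. Speed limits (rad/s): [2.39, 2.39, 3.01, 3.14, 3.14, 3.14].

INTERFACE

Orientations are given as [roll, pitch, yaw] about the fixed x, y, z axes, in that order (R = Rz(yaw) Ry(pitch) Rx(roll)).
In Python, from station import telemetry, eyes, ticket, recognise, trace gives the robot as it stands. The module is installed in compiled form; this text tells all that it offers.
- The arm moves only by the tool servo_tool, never from a script. Its argument "series" is a list that holds one entry, the list of rows, each a list of 4 numbers: the shift along the tool's x, y, z in mm, then the turn about the tool's z in rad. In form: [[[x, y, z, roll], ...]]. A call has exactly 10 rows; each row shifts and turns the commanded pose from where the row before left it, along the tool's axes as they then stand; what a row does not reach is not made up. A row lasts 1/12 s, in which the tool goes at most 41.7 mm and 7.16 degrees, less where a joint would pass 70% of its speed; a pose out of reach is approached as far as the arm can. A call is refused whole if a number of a shift passes 41.7 or a number of a turn 0.125, either way. A call with a gripper value outside its range is refused whole. "claw" is the gripper's target within -1 to 1 (shut at 1, half-way at 0, fully open at -1), set as the call begins (left out, the last holds). The fingers move at their own pace and stop on an object; "grip_force" is the grip in N (left out, the last holds). Time passes only in rows, so rows that do not move let the fingers close, or fill a call up. It gives the time, the measured TCP pose, the force, the opening and the grip force at its end, in the units of the state.
- telemetry.get_state(): the state, without advancing time (a new reading comes with each control period).
- eyes.grab_frame(name): name is "side" or "top"; returns the picture (400x640x3 uint8, red, green, blue); there is no depth.
- eyes.calibration(name): a dict with "mtx" (3x3 intrinsics, pixels), "k1" (the pictures are not rectified: a ray, as slopes to the right and down, at radius r is drawn at 1 + k1 r^2 times it, then the intrinsics apply), "rvec" (rotation vector, rad) and "tvec" (3), from world to camera coordinates, as OpenCV has them. Camera axes: x right, y down, z forward; pixel columns grow to the right and rows downward; lengths in m; the calibration is good to about 2 mm. A picture is of the moment at which its call begins. calibration takes no time and is no camera call.
- ticket.job_done(): hands the job in; it is judged then, once.
Trained networks look in the newest picture that a camera, given by its name, has taken for a name from the list of things; names that differ only in an ending like _2 or _b are one class to them, and where a whole thing is asked for, a point or a joint stands for the part that bears it (a point fixed in the world has none). Each returns a list of dicts, best first, with "conf" (0 to 1); they miss things now and then, are a little off and sometimes report something else, mostly with a low value. They report only what shows in the picture. A call takes as long as a camera call. They do not tell look-alikes from the thing itself.
- recognise(camera, name): "position" ([x, y, z] in m, in world coordinates, good to about 4 mm: the middle of the surface that is visible of it).
- trace(camera, name): "mask" (400x640 bool, what is visible of it).
The state is a dict: "t": time; "q": joint angles; "qd": joint speeds; "joint_efforts": joint torques, N m; "eef_pos": TCP position; "ee_rot": TCP orientation; "force": force on the tool from outside, world axes, zero at the start; "moment": the same for the moment, N m; "width": finger opening in m; "gripper_force": force on a finger pad.
Only numpy, scipy, OpenCV 4.12 (cv2) and the standard library are available. Lean on these libraries where they do the work, as an engineer would, in place of code of your own. Each camera call takes 0.05 s, during which the arm holds its last target. There are 200 camera calls.

TASK

Get a wash ready at the conservation bench: press the pump bottle's cap right down and let it spring back, so that it doses into the glass dish. Then draw the paint brush (not the spatula) out of the inclined tool rest, turn it level and finish holding it, still and level, with its middle over the glass dish, at least 15 cm above the table; the program ends while the gripper still holds the brush in the air. Leave the spatula in its bore and do not shift the dish.

Things in the scene. Friction and masses are not known exactly. Their poses are not given: they have to be found in the camera images.
- brush_mid (a point): middle of the paint brush (159 mm long, bare wooden handle 10 mm thick, 12 g), on its axis; grasp here. Own +y: to the plain handle end, 80 mm off, down in the bore; -y: to the bristles, 80 mm off, up and robotward; wood goes on 26 mm to that side. Own x level, across the brush. At the start it leans 45 degrees, loose, in either bore, this point 30 mm outside the mouth, 80 mm above the table
- spatula_mid (a point): middle of the spatula (167 mm long, wooden handle 9 mm thick, flat thin steel blade uppermost). It stands in the other bore in the same way, same axes, and stays there
- tool_rest: fixed light wooden rest: foot board 100x140x10 mm (origin: centre of its underside, z up), inclined block 73 mm high. Two square bores, 13 mm wide, 50 mm deep, at 45 degrees; mouths at own x -20, y +-35, z 60 mm. Own -x faces the robot, turned up to 0.35 rad. Tools come out along own (-0.71, 0, 0.71)
- cap_top (a point): centre of the pump cap's flat top: grey disc 35 mm across, 121 mm above the table when up; a slim spout reaches 58 mm out along own -x over the dish. White bottle under it, 62 mm across, fixed. z up; press straight down
- pump_cap (a joint): travel of the sprung cap in m: 0 up, grows as it is pressed, stop at 0.010. It starts to move at about 1.8 N and takes 5.3 N at the stop; springs back when let go
- dish_mid (a point): centre of the low clear glass dish, 77 mm across and 16 mm high, half-way up (8 mm above the table); loose, stands on the table under the spout, 76 mm from the bottle's axis. (An obstacle here: the magnifier lamp's head hangs at the left, x 0.18 to 0.38, y 0.13 to 0.41, top at 0.37 m, its slim arm rising from it to the far left corner at 0.55 m: pass over it.)
There are look-alikes about, which are no part of the job. What is meant by the part that bears cap_top is not purple, and is the larger of those in its own colour.

How it is judged:
On the way, in this order (a step that is already met when the one before it is completed fails the run):
1. the cap is pressed right down (value of joint pump_cap above 0.008 m), for 0.05 s.
2. the cap has sprung back up, with the brush still in its bore (value of joint pump_cap below 0.002 m and distance of brush_mid from where it was at the start of the episode below 0.02 m), for 0.1 s.
3. the brush is drawn clear of the tool rest, held by the gripper (distance of brush_mid from where it was at the start of the episode above 0.055 m and height (world z) of brush_mid above 0.115 m and contact force between brush_c and the fingers above 0.5 N), for 0.1 s.
At the end, for the whole second after the job is handed in: The gripper holds the brush still, level within 11.5 degrees, its middle 15 to 45 cm above the table and within 45 mm horizontally of the dish centre, touching neither rest nor pump; cap up; spatula within 2 cm and dish within 2.5 cm of where they stood (angle between brush_mid's own y axis and vertical between 1.37 and 1.772 rad and height (world z) of brush_mid between 0.15 and 0.45 m and horizontal distance between brush_mid and dish_mid below 0.045 m and contact force between brush_c and the fingers above 0.5 N and contact force between brush_c and pump_bottle below 0.1 N and contact force between brush_c and tool_rest below 0.1 N and linear speed of brush_c below 0.03 m/s and value of joint pump_cap below 0.002 m and distance of spatula_mid from where it was at the start of the episode below 0.02 m and distance of dish_mid from where it was at the start of the episode below 0.025 m); the arm keeps its last pose, push and grip.
It fails at once if the spatula is pulled from its bore (distance of spatula_mid from where it was at the start of the episode above 0.03 m).
It fails at once if the glass dish is shifted (distance of dish_mid from where it was at the start of the episode above 0.03 m).
It also fails if it takes over 48 s, if anything falls off the work surface, if the arm or the gripper's body presses on something with over 40 N, if the wrist force passes 120 N, or if a joint passes its speed limit or range.

## Working session

There is one attempt and no reset: what is moved stays moved. The work goes in short steps, Python scripts to look and compute and a tool call to move; the robot and the scene stay as the last step left them, time stands still between calls to the robot, and variables do not carry over. Pictures are saved under pics/ and viewed, at most 10 in all, crops included, and the job is handed in when it is done.

Besides the shell and the picture viewer there is one more tool, called after "Request:" as name(argument=value, ...) on one line, values as JSON. servo_tool: Moves the arm, as the interface text tells. Its arguments: {"type":"object","properties":{"series":{"type":"array"},"claw":{"type":"number"},"grip_force":{"type":"number"}},"required":["series"]}

```bash
mkdir -p pics
cat > h.py <<'E'
import numpy as np, cv2
from station import telemetry, eyes, ticket, recognise, trace
E
python3 - <<'E'
from h import *
s=telemetry.get_state()
print({k:np.round(v,3) for k,v in s.items()})
for c in("side","top"):
    im=eyes.grab_frame(c); cv2.imwrite(f"pics/{c}0.png",im[:,:,::-1])
    k=eyes.calibration(c); R=cv2.Rodrigues(np.array(k["rvec"],float))[0]
    print(c,"cam pos",-R.T@np.array(k["tvec"]).ravel(),"fwd",R[2],k["mtx"][0][0],k["k1"])
    for n in("brush_mid","spatula_mid","tool_rest","cap_top","dish_mid"):
        r=recognise(c,n)
        print(c,n,[(np.round(d["position"],3).tolist(),round(d["conf"],2)) for d in r][:4])
E
```

```text
{'t': np.float64(0.0), 'q': array([-0.914,  0.359,  0.011, -0.   , -1.224, -0.288]), 'qd': array([ 0.001, -0.   ,  0.002, -0.001,  0.001,  0.   ]), 'joint_efforts': array([ 2.0000e-03, -5.8272e+01,  2.9305e+01,  6.9970e+00,  7.0000e-03,
       -0.0000e+00]), 'eef_pos': array([ 0.243, -0.629,  0.226]), 'ee_rot': array([ 3.14 , -0.   , -2.773]), 'force': array([-0.434, -0.248, -0.201]), 'moment': array([-0.004, -0.002, -0.054]), 'gripper_force': np.float64(0.0), 'width': np.float64(0.088)}
side cam pos [ 1.38677    -0.25032526  0.94013384] fwd [-0.71234882  0.24704277 -0.65690869] 432.2651330794921 -0.020348875029379362
side brush_mid [([0.521, -0.178, 0.095], 0.45)]
side spatula_mid [([0.516, -0.253, 0.101], 0.41)]
side tool_rest [([0.602, -0.215, 0.044], 0.78)]
side cap_top [([0.62, 0.016, 0.121], 0.7)]
side dish_mid [([0.532, 0.004, -0.0], 0.81)]
top cam pos [0.38048327 0.05366098 1.32657362] fwd [ 1.07787776e-01  1.78006978e-04 -9.94173910e-01] 472.58977189227846 -0.03878159762489347
top brush_mid []
top spatula_mid [([0.52, -0.248, 0.103], 0.59)]
top tool_rest [([0.578, -0.212, 0.047], 0.76)]
top cap_top [([0.619, 0.018, 0.125], 0.45), ([0.347, -0.028, 0.093], 0.39)]
top dish_mid [([0.546, 0.018, 0.006], 0.9)]
```

View pics/side0.png

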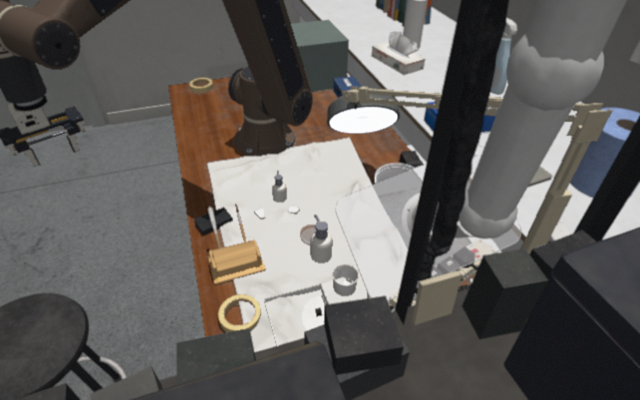

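View pics/top0.png

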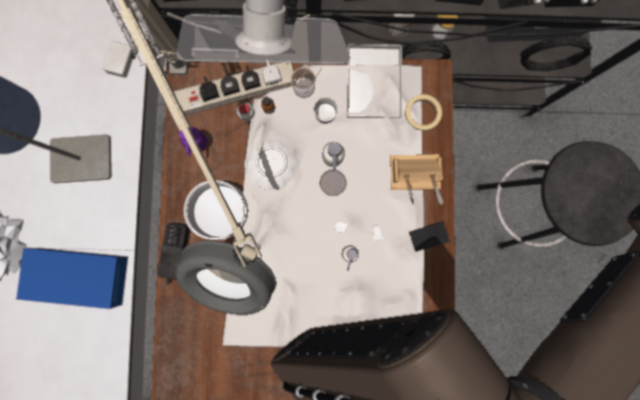

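The large grey-capped bottle is at side (320,235) / top (333,152), with the dish in front of it at top (333,182). A smaller look-alike is at top (350,253), and the rest with its two tools is at top (415,172). I'll zoom in with a model overlay.

```bash
cat >> h.py <<'E'
def cam(c):
    k=eyes.calibration(c); return np.array(k["mtx"],float),float(k["k1"]),np.array(k["rvec"],float).ravel(),np.array(k["tvec"],float).ravel()
def proj(c,P):
    M,k1,r,t=cam(c); return cv2.projectPoints(np.array(P,float).reshape(-1,1,3),r,t,M,np.array([k1,0,0,0]))[0][:,0]
def onz(c,px,z):
    M,k1,r,t=cam(c); u=cv2.undistortPoints(np.array(px,float).reshape(-1,1,2),M,np.array([k1,0,0,0,0.]))[:,0]
    R=cv2.Rodrigues(r)[0]; o=-R.T@t; d=np.c_[u,np.ones(len(u))]@R
    return o+d*((z-o[2])/d[:,2])[:,None]
E
python3 - <<'E'
from h import *
out=[]
for c in("side","top"):
    im=cv2.imread(f"pics/{c}0.png")
    u0,v0=proj(c,[.57,-.215,.06])[0].astype(int)
    cr=im[v0-45:v0+45,u0-50:u0+50]
    out.append(cv2.resize(cr,None,fx=4,fy=4,interpolation=cv2.INTER_CUBIC)); print(c,u0-50,v0-45)
    for n in("brush_mid","spatula_mid","tool_rest","cap_top","dish_mid"):
        for d in trace(c,n)[:3]:
            m=d["mask"]; ys,xs=np.nonzero(m)
            rect=cv2.minAreaRect(np.c_[xs,ys].astype(np.float32))
            print(c,n,round(d["conf"],2),m.sum(),np.round([xs.mean(),ys.mean()],1),np.round(rect[0],1),np.round(rect[1],1),round(rect[2],1))
    np.save(f"pics/{c}_rest.npy",trace(c,"tool_rest")[0]["mask"])
cv2.imwrite("pics/crop.png",np.hstack(out))
E
```

```text
side 183 201
side brush_mid 0.4 90 [240.1 222.8] [240.2 222.9] [33.   2.9] 76.0
side spatula_mid 0.41 1782 [235.6 261. ] [235.8 260.9] [34.8 53.9] 75.3
side tool_rest 0.95 1750 [235.3 261.1] [235.9 260.6] [34.7 53.4] 76.0
side cap_top 0.63 59 [278.  177.8] [277.8 177.8] [7.8 7.1] 45.0
side cap_top 0.52 145 [320.5 226. ] [319.3 225.6] [17. 12.] 35.0
side dish_mid 0.55 241 [307.2 233.3] [307.5 234. ] [20. 15.] 90.0
top 368 128
top brush_mid 0.42 60 [409.2 188.4] [409.2 189.1] [22.6  3.1] 78.7
top spatula_mid 0.62 36 [438.  192.8] [436.7 190.1] [27.1  2.8] 69.1
top tool_rest 0.73 1752 [415.8 171.2] [416. 172.] [36. 54.] 90.0
top cap_top 0.66 91 [351.1 254.9] [351.5 258.5] [19.  9.] 90.0
top cap_top 0.55 97 [184.5 141.5] [184.7 142. ] [26.5  5.3] 67.6
top dish_mid 0.62 557 [332.6 182.1] [332.5 182. ] [26. 25.] 90.0
```

View pics/crop.png

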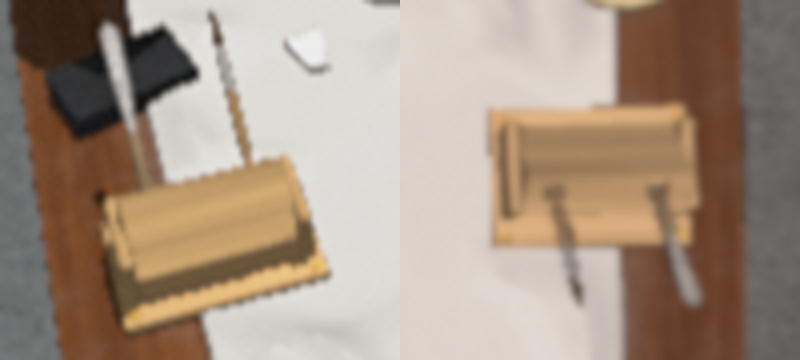

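Brush (dark bristles, wooden handle) is in the left/+y bore; spatula (steel blade) in the right one. Now I'll fit the rest pose to these features.

Run:
```python
from h import *
from scipy.optimize import least_squares
T=lambda x,y:(368+(x-400)/4,128+y/4)
S=lambda x,y:(183+x/4,201+y/4)
tip=np.array([-.0978,.035,.1378])
obs=[("top",T(493,107),[.05,.07,.01],1),("top",T(493,245),[-.05,.07,.01],1),("top",T(692,243),[-.05,-.07,.01],1),
("top",T(579,302),tip,1),("side",S(211,12),tip,1),("side",S(330,275),[.05,.07,.005],1),("side",S(128,330),[.05,-.07,.005],1),
("top",T(556,190),[-.02,.035,.06],1)]
def f(p,full=False):
    c,s=np.cos(p[2]),np.sin(p[2]);R=np.array([[c,-s,0],[s,c,0],[0,0,1]])
    return np.concatenate([(proj(k,R@np.array(P)+[p[0],p[1],0])[0]-np.array(o)) for k,o,P,_ in obs])
r=least_squares(f,[.58,-.21,0.1],loss="soft_l1"); p=r.x
print("rest",p,np.round(f(p).reshape(-1,2),1).tolist())
c,s=np.cos(p[2]),np.sin(p[2]);R=np.array([[c,-s,0],[s,c,0],[0,0,1]])
for n,P in(("brush_mid",[-.0412,.035,.081]),("tip",tip),("spat",[-.0412,-.035,.081])):print(n,R@np.array(P)+[p[0],p[1],0])
# triangulated brush mask line ends for a check
print("dish via top center z .008",onz("top",[332.6,182.1],.008),"side",onz("side",[307.3,233.5],.008))
print("cap side",onz("side",[320.5,226],.121))
for n in["cap_top"]:
    for q in([.62,.017,.121],): print("cap px top",proj("top",q),"side",proj("side",q))
im=cv2.imread("pics/top0.png")[130:210,290:390];im2=cv2.imread("pics/side0.png")[195:275,275:375]
cv2.imwrite("pics/cap.png",cv2.resize(np.hstack([im2,im]),None,fx=4,fy=4,interpolation=cv2.INTER_CUBIC))
```

```text
rest [ 0.58214297 -0.21565132  0.03048005] [[-1.2, -0.4], [-0.1, 0.3], [-0.3, 0.2], [0.4, -0.9], [-0.2, -1.3], [-0.2, 0.3], [-1.0, 0.6], [-0.5, 0.8]]
brush_mid [ 0.53989547 -0.18192316  0.081     ]
tip [ 0.48332176 -0.18364806  0.1378    ]
spat [ 0.54202874 -0.25189064  0.081     ]
dish via top center z .008 [[0.54816141 0.01723583 0.008     ]] side [[0.53706462 0.00486286 0.008     ]]
cap side [[0.62476596 0.01534306 0.121     ]]
cap px top [[334.39825126 149.12585234]] side [[320.51917995 224.64598312]]
```

View pics/cap.png

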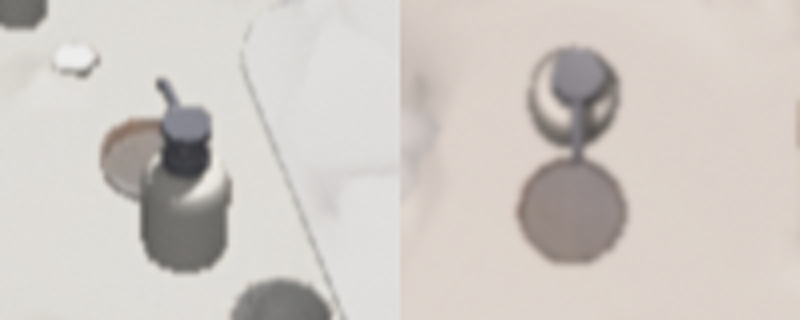

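Request:
servo_tool(series=[[[-29.3,23.4,0,0],[-29.3,23.4,0,0],[-29.3,23.4,0,0],[-29.3,23.4,0,0],[-29.3,23.4,0,0],[-29.3,23.4,0,0],[-29.3,23.4,0,0],[-29.3,23.4,0,0],[-29.3,23.4,0,0],[-29.3,23.4,0,0]]], claw=1, grip_force=10)

```text
t: 2.03
eef_pos: [0.4329, -0.304, 0.2269]
ee_rot: [-3.141, 0.001, -2.773]
force: [1.4, -0.4, -0.6]
width: 0.0265
gripper_force: 0.0
```

Request:
servo_tool(series=[[[-29.3,23.4,0,0],[-29.3,23.4,0,0],[-29.3,23.4,0,0],[-29.3,23.4,0,0],[-29.3,23.4,0,0],[-29.3,23.4,0,0],[-29.3,23.4,0,0],[-29.3,23.4,0,0],[-29.3,23.4,0,0],[-29.3,23.4,0,0]]])

```text
t: 2.87
eef_pos: [0.6219, 0.02, 0.2269]
ee_rot: [-3.142, 0.001, -2.773]
force: [0.2, -1.6, 0.3]
width: 0.0004
gripper_force: 0.0
```

Request:
servo_tool(series=[[[0,0,20,0],[0,0,25,0],[0,0,25,0],[0,0,20,0],[0,0,11,0],[0,0,3,0],[0,0,3,0],[0,0,3,0],[0,0,3,0],[0,0,0,0]]])

```text
t: 3.7
eef_pos: [0.6217, 0.018, 0.1144]
ee_rot: [-3.141, 0.001, -2.773]
force: [-1.8, -0.7, 4.6]
width: 0.0004
gripper_force: 2.2
```

Request:
servo_tool(series=[[[0,0,1.5,0],[0,0,1.5,0],[0,0,1.5,0],[0,0,1,0],[0,0,0,0],[0,0,0,0],[0,0,0,0],[0,0,0,0],[0,0,0,0],[0,0,0,0]]])

```text
t: 4.53
eef_pos: [0.6219, 0.0181, 0.1118]
ee_rot: [-3.14, 0.003, -2.772]
force: [-10.7, 0.5, 25.7]
width: 0.0005
gripper_force: 13.0
```

Request:
servo_tool(series=[[[0,0,-36,0],[0,0,-38,0],[0,0,-38,0],[24.8,-26.2,0,0],[24.8,-26.2,0,0],[24.8,-26.2,0,0],[24.8,-26.2,0,0],[24.8,-26.2,0,0],[24.8,-26.2,0,0],[0,0,0,0]]])

```text
t: 5.37
eef_pos: [0.537, -0.1861, 0.2203]
ee_rot: [-3.141, 0.0, -2.776]
force: [-0.3, 1.0, -0.3]
width: 0.0008
gripper_force: 0.0
```

Request:
servo_tool(series=[[[0,0,0,0.113],[0,0,0,0.113],[0,0,0,0.112],[0,0,0,0],[0,0,0,0],[0,0,0,0],[0,0,0,0],[0,0,0,0],[0,0,0,0],[0,0,0,0]]], claw=0)

```text
t: 6.2
eef_pos: [0.5391, -0.182, 0.22]
ee_rot: [3.142, 0.0, -3.11]
force: [0.1, 0.3, 0.7]
width: 0.0437
gripper_force: 0.0
```

Run:
```python
from h import *
im=eyes.grab_frame("side")[:,:,::-1].copy(); top=eyes.grab_frame("top")[:,:,::-1].copy()
s=telemetry.get_state(); print(s["t"],s["eef_pos"],s["ee_rot"],s["width"],s["force"])
e=np.array(s["eef_pos"]); out=[]
for c,m in(("side",im),("top",top)):
    for P in([.54,-.182,.081],[.483,-.184,.138],e): 
        q=proj(c,P)[0]; print(c,np.round(q,1))
cv2.imwrite("pics/pre.png",np.hstack([cv2.resize(im[140:280,180:300],None,fx=3.3,fy=3.3),cv2.resize(top[120:260,350:470],None,fx=3.3,fy=3.3)]))
```

```text
6.3 [ 0.53911106 -0.18203652  0.22004999] [ 3.14158044e+00  4.22670736e-05 -3.11032748e+00] 0.04400632553351022 [ 0.51002657 -0.17380792  0.90222862]
side [242.3 231.1]
side [235.4 202.6]
side [236.3 192.7]
top [408.2 183.1]
top [413.3 202.7]
top [419.3 176.2]
```

View pics/pre.png

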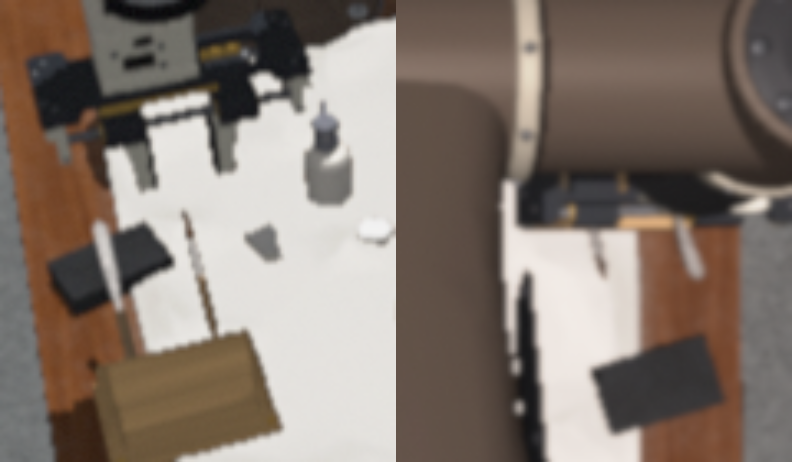

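Request:
servo_tool(series=[[[0,0,20,0],[0,0,30,0],[0,0,30,0],[0,0,25,0],[0,0,20,0],[0,0,15,0],[0,0,12,0],[0,0,0,0],[0,0,0,0],[0,0,0,0]]])

```text
t: 7.13
eef_pos: [0.5397, -0.1822, 0.0689]
ee_rot: [-3.141, 0.001, -3.11]
force: [0.4, -0.5, 0.6]
width: 0.0441
gripper_force: 0.0
```

Request:
servo_tool(series=[[[0,0,0,0],[0,0,0,0],[0,0,0,0],[0,0,0,0],[0,0,0,0],[0,0,0,0],[0,0,0,0],[0,0,0,0],[0,0,0,0],[0,0,0,0]]], claw=1, grip_force=12)

```text
t: 7.97
eef_pos: [0.5391, -0.1821, 0.0681]
ee_rot: [-3.142, 0.0, -3.111]
force: [0.1, -0.3, 0.8]
width: 0.009
gripper_force: 12.0
```

Request:
servo_tool(series=[[[2,0,-2,0],[4,0,-4,0],[6,0,-6,0],[7,0,-7,0],[8,0,-8,0],[8,0,-8,0],[8,0,-8,0],[8,0,-8,0],[8,0,-8,0],[5,0,-5,0]]])

```text
t: 8.8
eef_pos: [0.4743, -0.1841, 0.1335]
ee_rot: [-3.142, 0.001, -3.111]
force: [-0.1, -0.1, -1.2]
width: 0.009
gripper_force: 12.0
```

Run:
```python
from h import *
im=eyes.grab_frame("side")[:,:,::-1].copy(); top=eyes.grab_frame("top")[:,:,::-1].copy()
s=telemetry.get_state(); print(s["t"],s["eef_pos"],s["ee_rot"],s["width"],s["force"])
cv2.imwrite("pics/ext.png",np.hstack([cv2.resize(im[140:280,180:300],None,fx=3.3,fy=3.3),cv2.resize(top[120:260,350:470],None,fx=3.3,fy=3.3)]))
```

```text
8.9 [ 0.47488659 -0.18413936  0.13343027] [-3.14152107e+00  2.18541800e-03 -3.11087876e+00] 0.009664760055971465 [ 0.69154792 -0.14537399 -0.31465281]
```

View pics/ext.png

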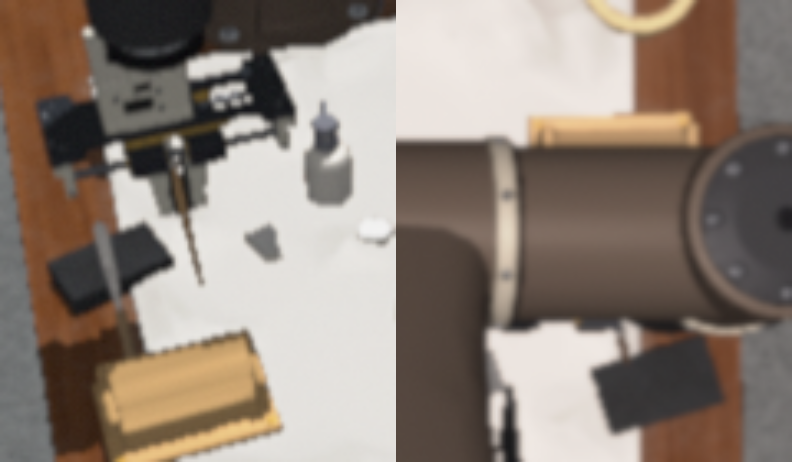

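The brush is held and clear, still at 45°, and the spatula is still in its bore. Since the tool can only point down, I'll level the brush by pressing its handle over the rest's ridge, with the gripper turned 45° so its body stays clear of the spatula.

Request:
servo_tool(series=[[[0,0,-6,0.112],[0,0,-6,0.112],[0,0,-6,0.112],[0,0,-6,0.112],[0,0,-6,0.112],[0,0,-6,0.112],[0,0,-6,0.112],[-6.5,26.7,0,0],[-6.5,26.7,0,0],[-6.5,26.7,0,0]]])

```text
t: 9.73
eef_pos: [0.545, -0.1385, 0.174]
ee_rot: [3.141, 0.0, 2.388]
force: [0.1, -0.6, -0.0]
width: 0.009
gripper_force: 12.0
```

Request:
servo_tool(series=[[[0,0,20,0],[0,0,25,0],[0,0,20,0],[0,0,4,0],[0.5,0,4,0],[0.5,0,4,0],[0.5,0,4,0],[0.5,0,4,0],[0,0,0,0],[0,0,0,0]]], grip_force=8)

```text
t: 10.57
eef_pos: [0.5431, -0.1376, 0.0895]
ee_rot: [3.141, 0.001, 2.388]
force: [1.4, 0.2, 1.4]
width: 0.0092
gripper_force: 8.0
```

Run:
```python
from h import *
im=eyes.grab_frame("side")[:,:,::-1].copy()
s=telemetry.get_state(); print(s["t"],s["eef_pos"],s["ee_rot"],s["width"],s["force"],s["moment"])
cv2.imwrite("pics/press.png",cv2.resize(im[150:290,180:320],None,fx=4,fy=4,interpolation=cv2.INTER_CUBIC))
```

```text
10.6167 [ 0.54299776 -0.13761956  0.08955135] [3.14096810e+00 7.05299265e-04 2.38849687e+00] 0.009348833470371376 [0.7577496  0.50876262 0.65784685] [-0.03923133 -0.50560626  0.05729821]
```

View pics/press.png

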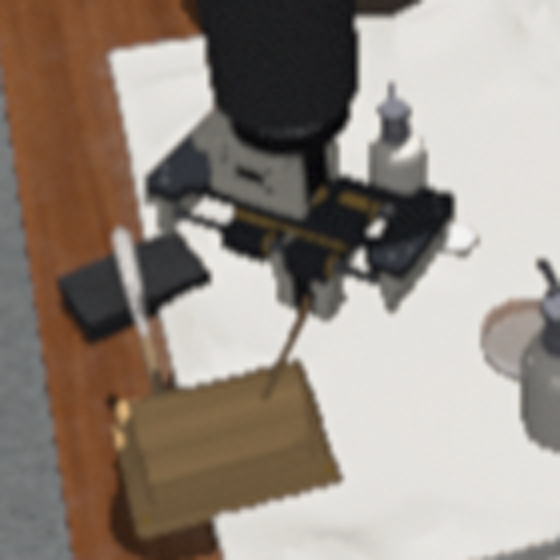

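The handle end (side px ~246,248) lies over the ridge and is pivoting, with forces low and the spatula untouched. Continuing down.

Request:
servo_tool(series=[[[0.5,0,4,0],[0.5,0,4,0],[0.5,0,4,0],[0.5,0,4,0],[0.5,0,4,0],[0.5,0,3,0],[0,0,2,0],[0,0,0,0],[0,0,0,0],[0,0,0,0]]])

```text
t: 11.45
eef_pos: [0.5404, -0.1356, 0.064]
ee_rot: [-3.141, -0.0, 2.388]
force: [-0.5, -0.4, -0.5]
width: 0.0087
gripper_force: 8.0
```

Request:
servo_tool(series=[[[0,0,-10,0],[0,0,-20,0],[0,0,-20,0],[0,0,-20,0],[0,0,-20,0],[0,0,-20,0],[0,0,-10,0],[0,0,0,0],[0,0,0,0],[0,0,0,0]]], grip_force=12)

```text
t: 12.28
eef_pos: [0.5397, -0.1355, 0.1831]
ee_rot: [-3.141, -0.001, 2.388]
force: [0.6, 0.0, -0.3]
width: 0.0089
gripper_force: 12.0
```

Run:
```python
from h import *
im=eyes.grab_frame("side")[:,:,::-1].copy()
s=telemetry.get_state(); e=np.array(s["eef_pos"]); print(s["t"],e,s["ee_rot"],s["width"],s["force"])
yaw=s["ee_rot"][2]; h=-np.array([np.cos(yaw),np.sin(yaw),0]); G=e+[0,0,.013]
for a in(-20,-10,0,10,20,30,45):
    d=h*np.cos(np.radians(a))-np.array([0,0,np.sin(np.radians(a))])
    print(a,np.round((proj("side",[G+.08*d,G-.08*d])-[180,140])*4))
cv2.imwrite("pics/lvl.png",cv2.resize(im[140:280,180:320],None,fx=4,fy=4,interpolation=cv2.INTER_CUBIC))
```

```text
12.3333 [ 0.53966197 -0.13551187  0.18282551] [-3.14027853e+00 -1.59681115e-03  2.38819271e+00] 0.009216898208037618 [ 0.05724672 -0.43847412 -0.25791222]
-20 [[233. 265.]
 [361. 189.]]
-10 [[232. 285.]
 [362. 171.]]
0 [[234. 303.]
 [362. 154.]]
10 [[237. 317.]
 [360. 139.]]
20 [[243. 329.]
 [356. 127.]]
30 [[250. 337.]
 [350. 117.]]
45 [[263. 343.]
 [339. 107.]]
```

View pics/lvl.png

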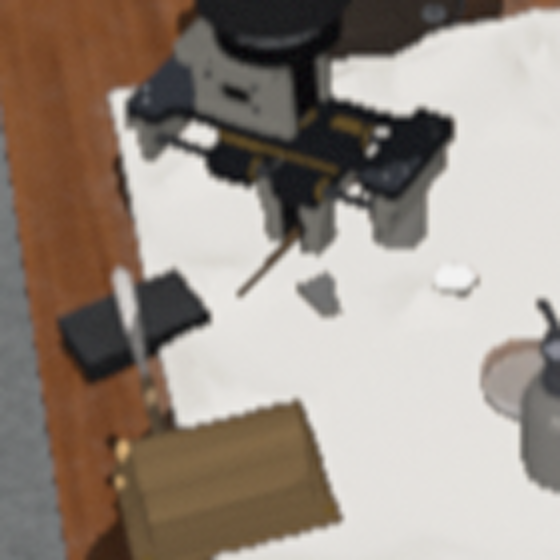

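Comparing the visible handle end (crop 238,295) and its slope with the predictions gives a tilt of about -5°, so it is level enough. Moving over the dish.

Request:
servo_tool(series=[[[6,7,-5,0],[12,14,-5,0],[14,16.4,-5,0],[14,16.4,0,0],[14,16.4,0,0],[14,16.4,0,0],[12,14.3,0,0],[8.5,10,0,0],[4.5,5.4,0,0],[0,0,0,0]]])

```text
t: 13.17
eef_pos: [0.5478, 0.0182, 0.1987]
ee_rot: [-3.141, -0.0, 2.39]
force: [-0.2, -0.5, -0.2]
width: 0.0087
gripper_force: 12.0
```

Run:
```python
from h import *
im=eyes.grab_frame("side")[:,:,::-1].copy()
for c in("side","top"):
    if c=="top": eyes.grab_frame("top")
    for n in("brush_mid","dish_mid","spatula_mid"): print(c,n,[(np.round(d["position"],3).tolist(),round(d["conf"],2)) for d in recognise(c,n)][:2])
s=telemetry.get_state(); e=np.array(s["eef_pos"]); print(s["t"],e,s["ee_rot"],s["width"],s["force"])
yaw=s["ee_rot"][2]; h=-np.array([np.cos(yaw),np.sin(yaw),0]); G=e+[0,0,.013]
u0,v0=proj("side",G)[0].astype(int)-60
for a in(-20,-10,0,10,20):
    d=h*np.cos(np.radians(a))-np.array([0,0,np.sin(np.radians(a))])
    print(a,np.round((proj("side",[G+.08*d,G-.08*d])-[u0,v0])*5))
cv2.imwrite("pics/fin.png",cv2.resize(im[v0:v0+120,u0:u0+120],None,fx=5,fy=5,interpolation=cv2.INTER_CUBIC))
```

```text
side brush_mid []
side dish_mid [([0.53, 0.005, 0.005], 0.45)]
side spatula_mid [([0.516, -0.254, 0.103], 0.49)]
top brush_mid [([0.505, 0.053, 0.203], 0.43)]
top dish_mid [([0.528, 0.03, 0.005], 0.7)]
top spatula_mid [([0.521, -0.252, 0.099], 0.69)]
13.5667 [0.54775585 0.01635949 0.19906908] [-3.14152867e+00  1.55093891e-05  2.38748740e+00] 0.008974800644954374 [ 0.18521798  0.45058348 -0.39817558]
-20 [[239. 349.]
 [363. 265.]]
-10 [[237. 374.]
 [366. 242.]]
0 [[236. 396.]
 [367. 221.]]
10 [[238. 415.]
 [366. 202.]]
20 [[242. 430.]
 [364. 186.]]
```

View pics/fin.png

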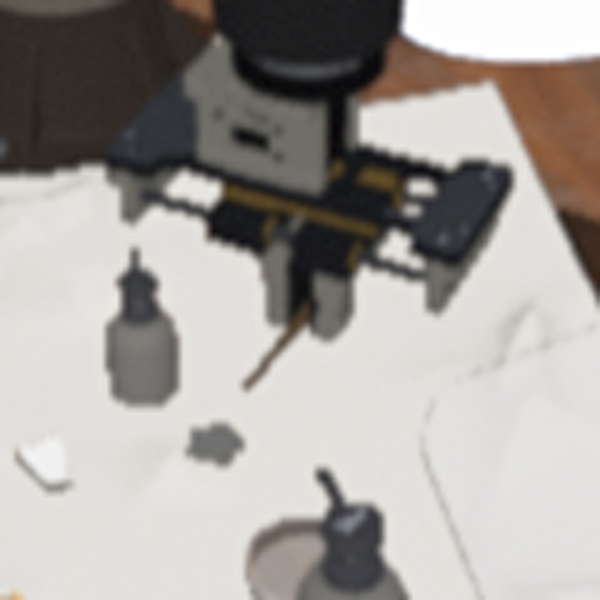

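The brush is held over the dish, with its handle end at crop (245,386). I'll refine the tilt with a line fit before handing in.

Run:
```python
from h import *
from scipy.optimize import least_squares
im=eyes.grab_frame("side").astype(int)
s=telemetry.get_state(); e=np.array(s["eef_pos"]); G=e+[0,0,.013]; yaw=s["ee_rot"][2]; h=-np.array([np.cos(yaw),np.sin(yaw),0])
u0,v0=proj("side",G)[0].astype(int)-60
m=(im[:,:,0]-im[:,:,2]>22); M=np.zeros_like(m); M[v0+63:v0+80,u0+46:u0+62]=1; m&=M
n,l,st,_=cv2.connectedComponentsWithStats(m.astype(np.uint8)); i=1+st[1:,4].argmax(); ys,xs=np.nonzero(l==i)
w=(im[:,:,0]-im[:,:,2])[ys,xs]
p=np.c_[xs,ys]; print(len(p),(p.min(0)-[u0,v0])*5,(p.max(0)-[u0,v0])*5)
vx,vy,_,_=cv2.fitLine(p.astype(np.float32),cv2.DIST_L2,0,.01,.01).ravel(); print("slope angle",np.degrees(np.arctan2(abs(vy),abs(vx))))
for a in range(-16,13,4):
    d=h*np.cos(np.radians(a))-np.array([0,0,np.sin(np.radians(a))]); q=proj("side",[G+.08*d,G+.02*d]); v=q[1]-q[0]
    print(a,round(np.degrees(np.arctan2(-v[1],v[0])),1))
for d in trace("top","brush_mid")[:1]:
    ys,xs=np.nonzero(d["mask"]); print("top",len(xs),xs.min(),xs.max(),ys.min(),ys.max())
    for a in(-10,0,10): print(a,proj("top",G-.08*(h*np.cos(np.radians(a))-np.array([0,0,np.sin(np.radians(a))]))))
```

```text
15 [260 315] [300 360]
slope angle 52.367813
-16 39.5
-12 43.8
-8 47.4
-4 50.5
0 53.3
4 55.7
8 57.9
12 59.9
top 56 315 327 180 193
-10 [[312.41674976 195.6380786 ]]
0 [[311.98258049 195.43400642]]
10 [[312.26356707 194.48451368]]
```

```bash
python3 -c "
from h import *
print(ticket.job_done())"
```

```text
the job is handed in; nothing more can be done
None
```

I pressed the cap to its stop and released it, drew the brush, levelled it to about -2° (±3°), and handed the job in with the gripper holding it about 21 cm above the table, over the dish; the hand-in returned no verdict.

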